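# Pack the larder organiser

## Robot

A 7-joint arm with a two-finger parallel gripper is mounted at the origin on a cart in front of the work surface, level with it; the furniture and walls round the work are solid. World frame = base frame: x ahead of the robot, y to its left, z up, the work surface at z = 0. Lengths are in mm, angles in rad, forces in N, time in s.
With the tool pointing down it reaches from about 400 to 850 mm from the base axis. Payload 4.4 kg.
Tool frame: the origin (TCP) lies midway between the tips of the shut fingers; the grasp point (between the pads) lies bot.grip_depth behind it (bot.grip_depth is the distance from the TCP to the grasp point, in mm); z points along the fingers, y is the line along which they close (so a half turn about z gives the same grasp; the last joint's range is limited). The gripper opens to 94 mm and grips with 3 to 60 N. Pads are 16 mm wide; open, the fingers measure 119 mm over their backs; the gripper's body (75 mm by 177 mm) begins 78 mm behind the grasp point.
Start: joints at [1.161, 0.628, 0.038, 1.517, -0.027, 0.996, -0.02], TCP at [219.123, -611.967, 205.478] pointing down, gripper open.
Joint ranges: [-3.06, 3.06], [-0.37, 2.12], [-1.25, 1.32], [0.18, 2.47], [-1.1, 4.24], [0.23, 1.98], [-2.94, 2.94]. Speed limits (rad/s): [2.57, 2.57, 3.14, 3.14, 3.14, 3.14, 3.14].

## Interface

Orientations are given as a rotation vector (axis times angle).
In Python, from cell import bot, eyes gives the robot as it stands.
- The arm moves only by the shell command python3 -m jog 'ROWS' [FORCE]. ROWS is JSON, a list of rows, each a list of 7 numbers: the shift along the world's x, y, z in units of 300 mm (1.0 is 300 mm), then the turn, a rotation vector about the world's x, y, z in units of 45 degrees (1.0 is 45 degrees), then the opening, from 0 (shut) to 1 (fully open). A call has 1 to 5 rows; each row is the pose to reach, as a shift and turn from the pose commanded when the call began; what a row does not reach only later rows make up. A row lasts 1/8 s, in which the tool goes at most 62.5 mm and 10.7 degrees, less where a joint would pass 70% of its speed; a pose out of reach is approached as far as the arm can. A call with a number of a shift or a turn outside -1 to 1 is refused whole. A call with a gripper value outside its range is refused whole. The fingers move at their own pace and stop on an object; FORCE is the grip in N (left out, the last holds). Time passes only in rows, so rows that repeat a pose let the fingers close. It gives the time, the measured TCP pose, the force, the opening and the grip force at its end, in the units of the state.
- bot.read_state(): the state, without advancing time (a new reading comes with each control period).
- eyes.grab_frame(name): name is "side" or "top" or "wrist"; returns a dict with "color" (384x512x3 uint8, blue, green, red), "mtx" (3x3 intrinsics, pixels), "k1" (the pictures are not rectified: a ray, as slopes to the right and down, at radius r is drawn at 1 + k1 r^2 times it, then the intrinsics apply), "world_from_camera" (4x4, takes a point from camera to world coordinates). Camera axes: x right, y down, z forward; pixel columns grow to the right and rows downward; lengths in mm; the calibration is good to about 2 mm. A picture is of the moment at which its call begins. There is no depth.
- bot.finish_job(): hands the job in; it is judged then, once.
The state is a dict: "time_s": time; "joints": joint angles; "dq": joint speeds; "tau": joint torques, N m; "eef_pos": TCP position; "ee_rot": TCP orientation; "contact_force": force on the tool from outside, world axes, zero at the start; "moment": the same for the moment, N m; "width": finger opening in mm; "grasp_force": force on a finger pad.
Only numpy, scipy, OpenCV 4.12 (cv2) and the standard library are available. Lean on these libraries where they do the work, as an engineer would, in place of code of your own. Each camera call takes 0.05 s, during which the arm holds its last target. There are 200 camera calls.

## Task

Pack the white larder organiser: stand the soup packet, the flat-topped tea box, the tin and the loose spice jar upright in it, each in the bay made to its size (the spice jar in the free bay next to the jar that is already packed, the tin in the roomier bay at the other end of that row). Lower each one onto the organiser's floor rather than dropping it. The gable-topped drink carton is for the fridge and the salt shaker stays by the hob: leave both standing where they are, and the packed jar in its bay.

Things in the scene. Friction and masses are not known exactly. Their poses are not given: they have to be found in the camera images.
- organiser: fixed white tray 228 (its x) x 172 mm (its y); origin centre of underside. Floor 5 mm up, walls 32 high, dividers 28, both 6 thick. Bays, centre (x,y) and clear size x by y in its frame, mm: soup packet (-48.5,-39.5) 119x81; tea box (62.5,-39.5) 91x81; tin (-68,43.5) 80x73; free spice jar bay (9,43.5) 62x73; packed jar (77,43.5) 62x73. Long sides of packet and box go along its x
- hob_cover: fixed wooden board 470 (x) x 620 mm (y) over the hob, on which the organiser and all the goods stand; its flat top is 26 mm above its origin (the centre of its underside, at z = 0).
- soup_packet: upright red flat-topped cardboard packet, 55 mm (its x) x 101 mm (its y) x 148 mm high, 0.09 kg; origin at the centre of its underside, z up. The 55 mm side is the one to grip
- tea_box: upright black flat-topped cardboard box, 63 mm (its x) x 73 mm (its y) x 130 mm high, 0.12 kg; origin at the centre of its underside, z up. The 63 mm side is the one to grip
- tin: upright round food tin with a ring-pull top, 57 mm in diameter, 72 mm high, 0.18 kg; origin at the centre of its underside, z up
- spice_jar: the loose spice jar: round glass jar with a broad flat-topped screw cap as wide as the jar (green), 46 mm in diameter, 106 mm high, 0.11 kg; origin at the centre of its underside, z up
- packed_jar: a like spice jar with a dark cap, 44 mm in diameter, 105 mm high, that already stands loose in its end bay of the organiser; to be left there. Origin at the centre of its underside, z up
- drink_carton: upright drink carton with a gable top (sloping shoulders up to a ridge along its y, not flat), 65 mm (its x) x 75 mm (its y) x 159 mm high; about the tea box's footprint but does not belong in the organiser. Origin at the centre of its underside, z up
- salt_shaker: slim round shaker with a waist and a grey domed, pierced top, 44 mm in diameter, 90 mm high; about the jar's girth but lower; does not belong in the organiser. Origin at the centre of its underside, z up

How it is judged:
By the outcome, as a careful person would: the job done as asked, in the order asked, and still so for the second after the job is handed in, with the robot touching nothing.
It also fails if it takes over 99 s, if anything falls off the work surface, if the arm or the gripper's body presses on something with over 40 N, if the wrist force passes 120 N, or if a joint passes its speed limit or range.

## Working session

There is one attempt and no reset: what is moved stays moved. The work goes in short steps, Python scripts to look and compute and a shell command to move; the robot and the scene stay as the last step left them, time stands still between calls to the robot, and variables do not carry over. Pictures are saved under pics/ and viewed, at most 14 in all, crops included, and the job is handed in when it is done.

```bash
ls; mkdir -p pics; python3 - <<'E'
from cell import bot, eyes
import cv2
for n in ("top","side"):
    f=eyes.grab_frame(n); cv2.imwrite(f"pics/{n}0.png",cv2.resize(f["color"],(800,600),interpolation=cv2.INTER_CUBIC)); print(n,f["mtx"],f["k1"],f["world_from_camera"])
s=bot.read_state();print(bot.grip_depth,s["eef_pos"],s["ee_rot"],s["width"],s["time_s"])
E
```

```text
pics
top [[348.95647334   0.         254.6091122 ]
 [  0.         348.95647334 194.82316165]
 [  0.           0.           1.        ]] 0.007269586347444775 [[ 2.74640068e-02 -9.93429486e-01  1.11101687e-01  4.19478550e+02]
 [-9.99545342e-01 -2.86752564e-02 -9.31871600e-03  1.14028979e+02]
 [ 1.24433566e-02 -1.10795244e-01 -9.93765353e-01  8.98446482e+02]
 [ 0.00000000e+00  0.00000000e+00  0.00000000e+00  1.00000000e+00]]
side [[411.69762232   0.         259.44805949]
 [  0.         411.69762232 184.31029331]
 [  0.           0.           1.        ]] -0.12175420251550731 [[ 9.79616400e-01 -8.68603195e-02  1.81127012e-01  3.24519976e+02]
 [-1.99993839e-01 -5.06202970e-01  8.38904653e-01 -7.17776634e+02]
 [ 1.88195051e-02 -8.58029042e-01 -5.13256260e-01  5.76301617e+02]
 [ 0.00000000e+00  0.00000000e+00  0.00000000e+00  1.00000000e+00]]
18.8 [ 218.91986853 -611.413963    204.66046426] [-3.09367998e+00 -5.37166632e-01  4.84153695e-04] 93.57662459469505 0.1
```

View pics/top0.png

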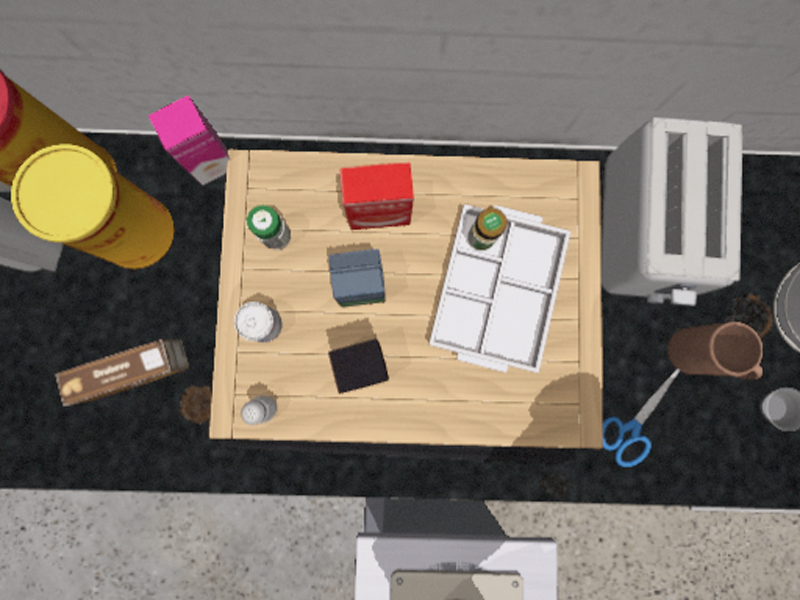

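View pics/side0.png

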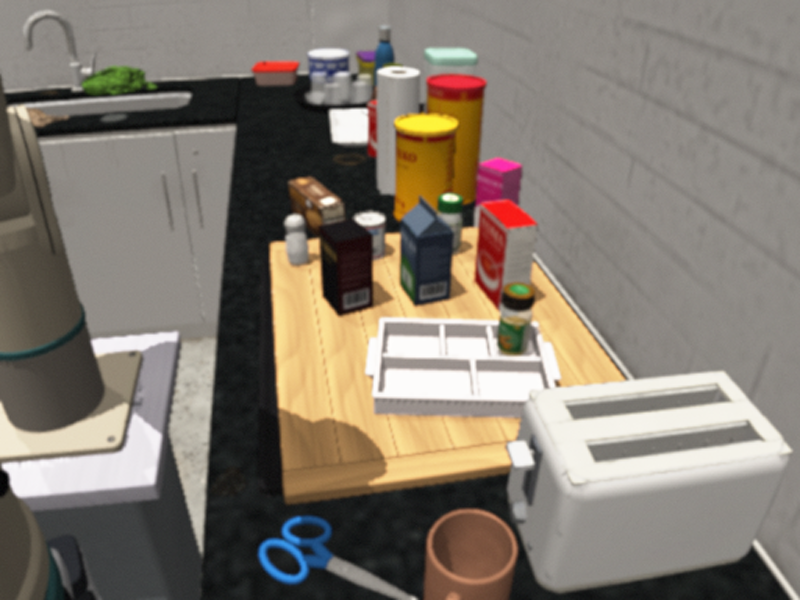

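The top view shows (800x600 px): green-capped jar at (264,220), red packet (377,183), blue carton (357,277), tin (255,322), black tea box (358,365), salt shaker (256,410), organiser (500,290). The packed jar is in the organiser's far-left bay. I'll enlarge for corners.

```bash
python3 - <<'E'
import cv2
from cell import eyes
f=eyes.grab_frame("top")["color"]
cv2.imwrite("pics/topraw.png",f)
for n,(x,y,w,h) in {"A":(150,95,133,100),"A2":(150,175,133,100),"B":(260,120,133,125)}.items():
    c=cv2.resize(f[y:y+h,x:x+w],None,fx=6 if n!="B" else 4.8,fy=6 if n!="B" else 4.8,interpolation=cv2.INTER_CUBIC); cv2.imwrite(f"pics/{n}.png",c)
E
```

```text
(no output)
```

View pics/A.png

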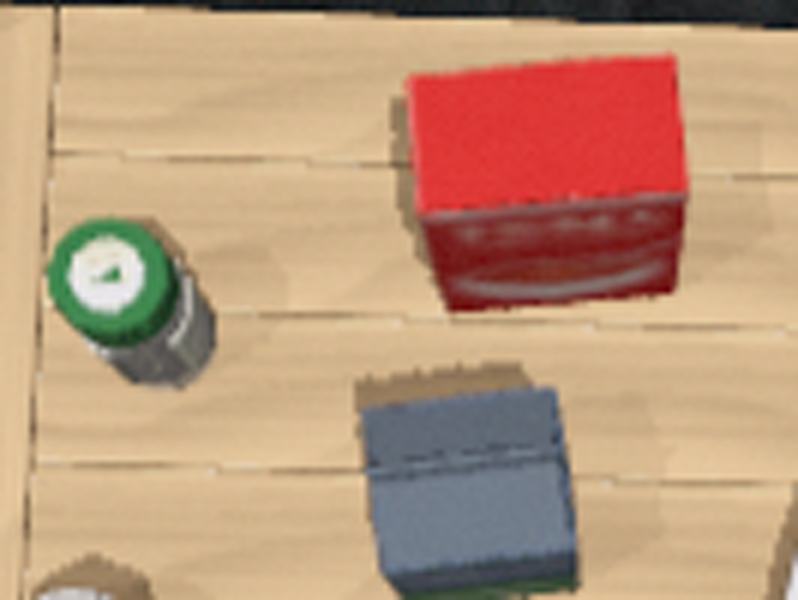

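View pics/A2.png

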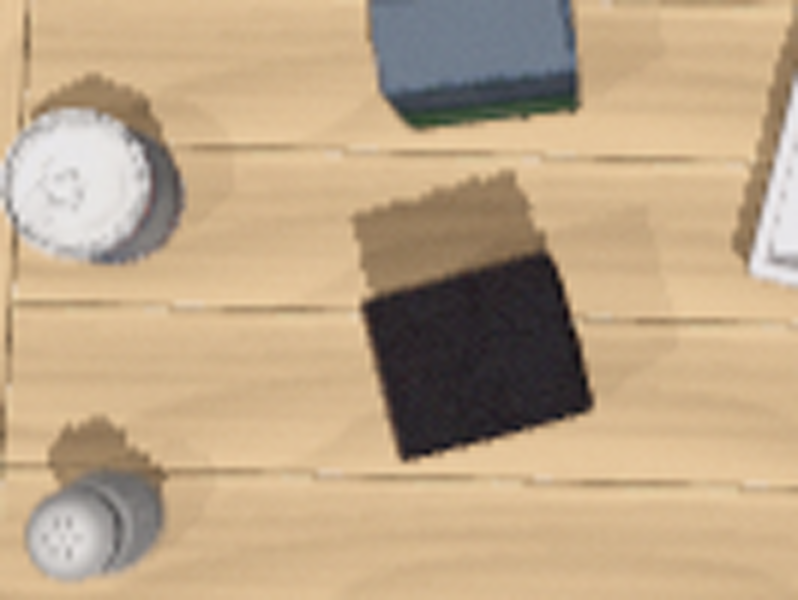

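View pics/B.png

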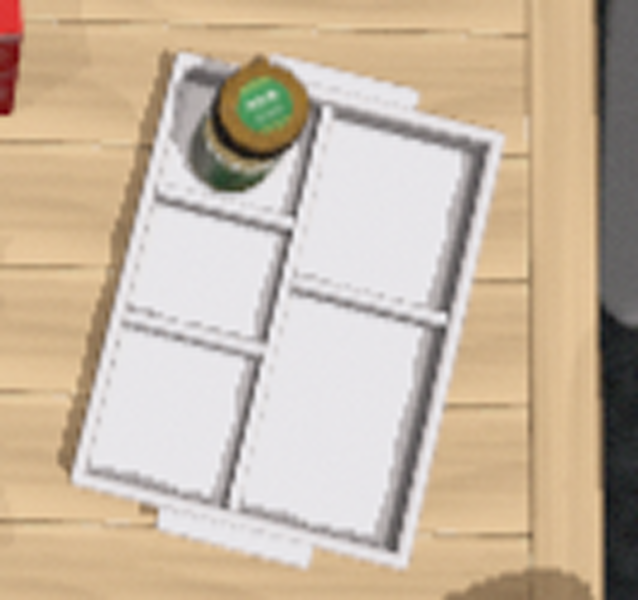

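```bash
cat > h.py <<'E'
import numpy as np, cv2
from cell import bot, eyes
from scipy.spatial.transform import Rotation as R
def plane(f,px,z):
    px=np.atleast_2d(np.array(px,float)); k=np.array([f["k1"],0,0,0,0.])
    n=cv2.undistortPointsIter(px[:,None],f["mtx"],k,None,None,(3,50,1e-9))[:,0]
    T=f["world_from_camera"]; d=np.c_[n,np.ones(len(n))]@T[:3,:3].T; o=T[:3,3]
    return (o+d*((z-o[2])/d[:,2])[:,None])[:,:2]
def project(f,P):
    T=np.linalg.inv(f["world_from_camera"])
    return cv2.projectPoints(np.atleast_2d(np.array(P,float)),cv2.Rodrigues(T[:3,:3])[0],T[:3,3],f["mtx"],np.array([f["k1"],0,0,0,0.]))[0][:,0]
def crop(px,s,o): return (np.array(px,float)+.5)/s-.5+np.array(o)
E
python3 - <<'E'
from h import *
f=eyes.grab_frame("top")
def rect(n,px,s,o,z):
    P=plane(f,crop(px,s,o),z); e=np.diff(np.r_[P,P[:1]],axis=0)
    print(n,"c",P.mean(0).round(1),"len",np.linalg.norm(e,axis=1).round(1),"ang",np.degrees(np.arctan2(e[:,1],e[:,0])).round(1))
rect("packet",[(408,77),(675,56),(688,192),(420,215)],6,(150,95),174)
rect("tea",[(363,300),(548,252),(592,408),(403,460)],6,(150,175),156)
rect("org",[(178,52),(503,135),(405,568),(72,482)],4.8,(260,120),58)
for n,p,s,o,z in [("jar",(108,277),6,(150,95),132),("tin",(78,182),6,(150,175),98),("salt",(68,538),6,(150,175),116),("packed",(262,108),4.8,(260,120),136)]:
    print(n,plane(f,crop(p,s,o),z).round(1))
rect("carton shoulders approx",[(362,408),(555,388),(577,555),(385,575)],6,(150,95),155)
rect("board",[(230/1.5625,150/1.5625),(598/1.5625,162/1.5625),(601/1.5625,447/1.5625),(211/1.5625,438/1.5625)],1,(0,0),26)
E
```

```text
packet c [667.1 141.2] len [95.9 50.3 95.6 50.9] ang [ -83.5 -173.3   96.8    7. ]
tea c [418.3 158.8] len [67.3 57.  68.5 57.7] ang [ -73.8 -162.4  106.8   16.4]
org c [546.1 -52.4] len [172.3 228.2 171.5 228.6] ang [-103.   167.2   77.1  -12.6]
jar [[621.4 305.1]]
tin [[479.6 316.7]]
salt [[347.5 308.4]]
packed [[627.4 -23.3]]
carton shoulders approx c [544.4 165.8] len [69.9 61.4 68.9 61.3] ang [ -82.2 -170.8   97.7   10.1]
board c [532.8  85.5] len [610.9 463.8 610.3 466.7] ang [-9.010e+01  1.798e+02  9.020e+01 -1.000e-01]
```

```bash
cat >> h.py <<'E'
def togo(x,y,z,yaw):
    "remaining shift/turn in jog units; yaw = wanted direction (deg) of tool y, mod 180"
    s=bot.read_state(); r=R.from_rotvec(s["ee_rot"]); t=r.as_matrix()[:,1]
    a=(yaw-np.degrees(np.arctan2(t[1],t[0]))+90)%180-90
    zt=r.as_matrix()[:,2]; tilt=np.cross(zt,[0,0,-1])
    d=np.array([x,y,z])-s["eef_pos"]
    print("t",round(s["time_s"],2),"pos",np.round(s["eef_pos"],1),"d",np.round(d/300,4),"turn(45)",round(a/45,4),"tilt(45)",np.round(np.degrees(tilt)/45,4)[:2],"F",np.round(s["contact_force"],1),"w",round(s["width"],1),"g",round(s["grasp_force"],1),"q",np.round(s["joints"],2))
def org(x,y):
    c,s=np.cos(np.radians(-12.8)),np.sin(np.radians(-12.8)); return 546.1+c*x-s*y,-52.4+s*x+c*y
E
python3 -m jog '[[0,0,0.42,0,0,0,1],[0,0,0.42,0,0,0,1]]'
python3 -m jog '[[0.5,0.84,0,0,0,0.57,1],[0.5,0.84,0,0,0,0.57,1],[0.5,0.84,0,0,0,0.57,1],[0.5,0.84,0,0,0,0.57,1],[0.5,0.84,0,0,0,0.57,1]]'
python3 -c "
from h import *
togo(667.1,141.2,250,6.7)"
```

```text
time_s: 0.45
eef_pos: [218.9, -611.4, 331.2]
ee_rot: [-3.093, -0.537, 0.001]
contact_force: [0.1, -0.8, -0.6]
width: 94.0
grasp_force: 0.0
time_s: 1.08
eef_pos: [370.5, -357.0, 330.6]
ee_rot: [-2.897, -1.215, -0.001]
contact_force: [0.6, -0.6, -0.2]
width: 94.2
grasp_force: 0.0
t 1.07 pos [ 370.5 -357.   330.6] d [ 0.9887  1.6607 -0.2688] turn(45) 1.1377 tilt(45) [-0.0007  0.0008] F [ 0.6 -0.6 -0.2] w 94.2 g 0.0 q [ 0.81  0.31 -0.13  1.7   0.04  1.13 -0.11]
```

```bash

python3 -m jog '[[0.5,0.83,0,0,0,0.57,1],[0.5,0.83,0,0,0,0.57,1],[0.5,0.83,0,0,0,0.57,1],[0.5,0.83,0,0,0,0.57,1],[0.5,0.83,0,0,0,0.57,1]]' >/dev/null
python3 -m jog '[[0.489,0.83,-0.1,0,0,0.57,1],[0.489,0.83,-0.1,0,0,0.57,1],[0.489,0.83,-0.1,0,0,0.57,1],[0.489,0.83,-0.1,0,0,0.57,1],[0.489,0.83,-0.1,0,0,0.57,1]]'
python3 -c "
from h import *
togo(667.1,141.2,250,6.7)
f=eyes.grab_frame('wrist'); cv2.imwrite('pics/w1.png',cv2.resize(f['color'],(800,600),interpolation=cv2.INTER_CUBIC))
print(project(f,[[667.1,141.2,174]]))
c,s=np.cos(np.radians(6.7)),np.sin(np.radians(6.7))
print(project(f,[[667.1+c*a-s*b,141.2+s*a+c*b,174] for a,b in [(27.5,50.5),(27.5,-50.5),(-27.5,-50.5),(-27.5,50.5)]])*1.5625)"
```

```text
time_s: 2.33
eef_pos: [666.2, 141.3, 299.5]
ee_rot: [-2.085, -2.348, -0.0]
contact_force: [-0.0, -0.1, -0.0]
width: 94.1
grasp_force: 0.0
t 2.33 pos [666.2 141.3 299.5] d [ 0.003  -0.0004 -0.1648] turn(45) -0.0019 tilt(45) [-0.0014 -0.0015] F [-0.  -0.1 -0. ] w 94.1 g 0.0 q [-0.01  0.63 -0.44  1.28  0.27  1.29 -0.34]
[[254.26511645 191.11581716]]
[[439.16254188 224.66980683]
 [435.36172972 366.42779647]
 [358.93416622 366.37231046]
 [355.69858791 224.5842957 ]]
```

View pics/w1.png

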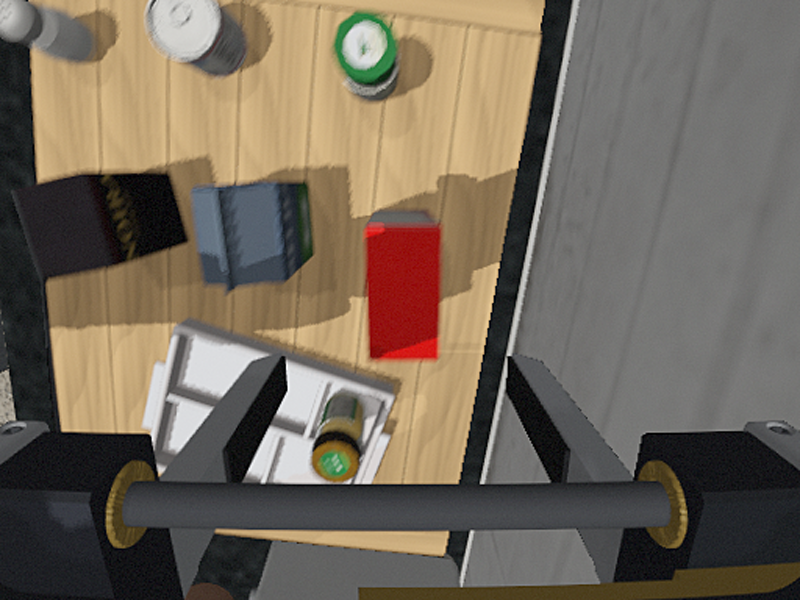

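Wrist view: packet's top face spans (366,224)–(440,359), 2–4 mm from the prediction, consistent with calibration; descend at the average.

```bash

python3 -m jog '[[0.01,0.004,-0.25,0,0,0,1],[0.01,0.004,-0.25,0,0,0,1],[0.01,0.004,-0.55,0,0,0,1],[0.01,0.004,-0.55,0,0,0,1],[0.01,0.004,-0.55,0,0,0,1]]'
python3 -m jog '[[0,0,0,0,0,0,0.4],[0,0,0,0,0,0,0.4],[0,0,0,0,0,0,0.4],[0,0,0,0,0,0,0.4],[0,0,0,0,0,0,0.4]]' 15
python3 -m jog '[[0,0,0,0,0,0,0.4],[0,0,0,0,0,0,0.4],[0,0,0.05,0,0,0,0.4],[0,0,0.1,0,0,0,0.4],[0,0,0.1,0,0,0,0.4]]' 15
python3 -c "
from h import *
x,y=org(-48.5,-42)
togo(x,y,300,77.2)"
```

```text
time_s: 3.0
eef_pos: [667.9, 138.0, 134.5]
ee_rot: [-2.089, -2.344, 0.005]
contact_force: [0.1, 0.6, 0.6]
width: 93.9
grasp_force: 0.0
time_s: 3.62
eef_pos: [669.1, 139.3, 136.0]
ee_rot: [2.089, 2.346, 0.001]
contact_force: [0.4, 0.3, 2.2]
width: 55.0
grasp_force: 15.0
time_s: 4.25
eef_pos: [670.0, 139.7, 167.4]
ee_rot: [2.088, 2.345, 0.005]
contact_force: [0.5, 0.3, -0.4]
width: 55.0
grasp_force: 15.0
t 4.25 pos [670.  139.7 167.4] d [-0.6015 -0.7411  0.442 ] turn(45) 1.568 tilt(45) [-0.0013  0.0041] F [ 0.5  0.3 -0.4] w 55.0 g 15.0 q [-0.02  0.74 -0.41  1.45  0.33  1.02 -0.39]
```

```bash

python3 -m jog '[[0,0,0.44,0,0,0,0.4],[0,0,0.44,0,0,0,0.4],[0,0,0.44,0,0,0,0.4]]' >/dev/null
python3 -m jog '[[-0.3,-0.37,0,0,0,0.784,0.4],[-0.3,-0.37,0,0,0,0.784,0.4],[-0.3,-0.37,0,0,0,0.784,0.4],[-0.3,-0.37,0,0,0,0.784,0.4],[-0.3,-0.37,0,0,0,0.784,0.4]]' >/dev/null
python3 -m jog '[[-0.3,-0.37,0,0,0,0.784,0.4],[-0.3,-0.37,0,0,0,0.784,0.4],[-0.3,-0.37,0,0,0,0.784,0.4],[-0.3,-0.37,0,0,0,0.784,0.4],[-0.3,-0.37,0,0,0,0.784,0.4]]' >/dev/null
python3 -m jog '[[0,0,-0.2,0,0,0,0.4],[0,0,-0.2,0,0,0,0.4],[0,0,-0.2,0,0,0,0.4]]' >/dev/null
python3 -c "
from h import *
x,y=org(-48.5,-42)
togo(x,y,200,77.2)
im=[]
for n in ('top','side'):
  f=eyes.grab_frame(n); c=f['color']; p=project(f,[[x,y,100]])[0].astype(int); print(n,p)
  x0,y0=max(p[0]-80,0),max(p[1]-95,0); print(x0,y0); im.append(cv2.resize(c[y0:y0+190,x0:x0+133],(399,570),interpolation=cv2.INTER_CUBIC))
cv2.imwrite('pics/p1.png',np.hstack(im))"
```

```text
t 6.25 pos [489.8 -82.  238.6] d [-0.0011 -0.0021 -0.1287] turn(45) -0.0008 tilt(45) [-0.0006  0.0015] F [ 0.   0.1 -0.4] w 54.9 g 15.0 q [ 0.65  0.46 -0.77  1.88  0.38  0.96  1.05]
top [336 205]
256 110
side [272 221]
192 126
```

View pics/p1.png

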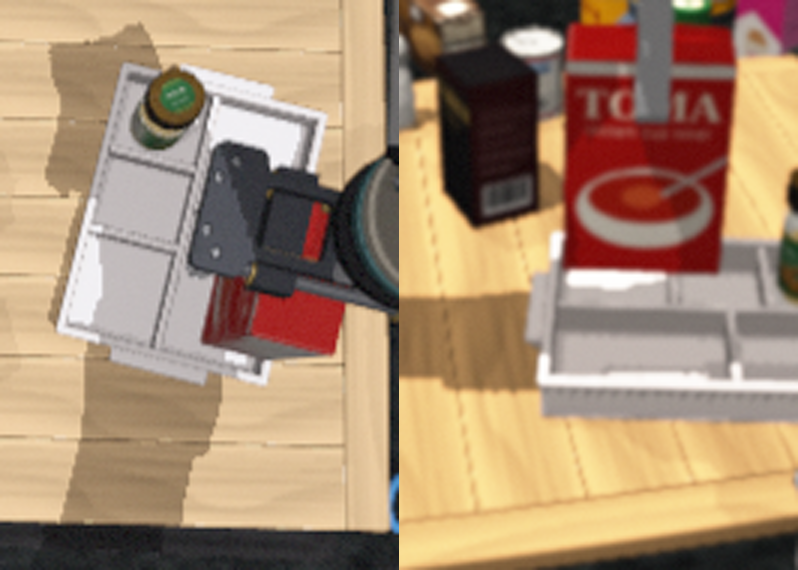

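```bash
python3 -c "
from h import *
f=eyes.grab_frame('side')
P=plane(f,[crop((567-399,266),3,(192,126)),crop((718-399,273),3,(192,126))],129.6)
c,s=np.cos(np.radians(-12.8)),np.sin(np.radians(-12.8))
print(((P-[546.1,-52.4])@np.array([[c,-s],[s,c]])).round(1))
# org rim near corners check from same crop
P=plane(f,[crop((541-399,388),3,(192,126)),crop((557-399,235),3,(192,126))],58)
print(((P-[546.1,-52.4])@np.array([[c,-s],[s,c]])).round(1), 'exp -114,-86 / -114,86')
"
```

```text
[[-96.4 -62.4]
 [ -1.8 -65.5]]
[[-111.2  -96.2]
 [-110.3   79.8]] exp -114,-86 / -114,86
```

```bash
cat >> h.py <<'E'
def box(img,f,cx,cy,yaw,lx,ly,z0,z1,col,k):
    c,s=np.cos(np.radians(yaw)),np.sin(np.radians(yaw)); 
    for z in (z0,z1):
        p=project(f,[[cx+c*a-s*b,cy+s*a+c*b,z] for a,b in [(lx/2,ly/2),(-lx/2,ly/2),(-lx/2,-ly/2),(lx/2,-ly/2)]])
        cv2.polylines(img,[np.int32((p+.5)*k*16)],True,col,1,cv2.LINE_AA,4)
E
python3 -c "
from h import *
f=eyes.grab_frame('side'); k=4
c=cv2.resize(f['color'],None,fx=k,fy=k,interpolation=cv2.INTER_CUBIC)
box(c,f,546.1,-52.4,-12.8,228,172,26,58,(0,0,255),k)
x,y=org(-48.5,-42); box(c,f,x,y,-12.8,101,55,128.6,276.6,(0,255,0),k)
box(c,f,418.3,158.8,16.5,63,73,26,156,(0,255,0),k)
c=c[110*k:260*k,175*k:375*k]; cv2.imwrite('pics/s2.png',c)"
```

```text
(no output)
```

View pics/s2.png

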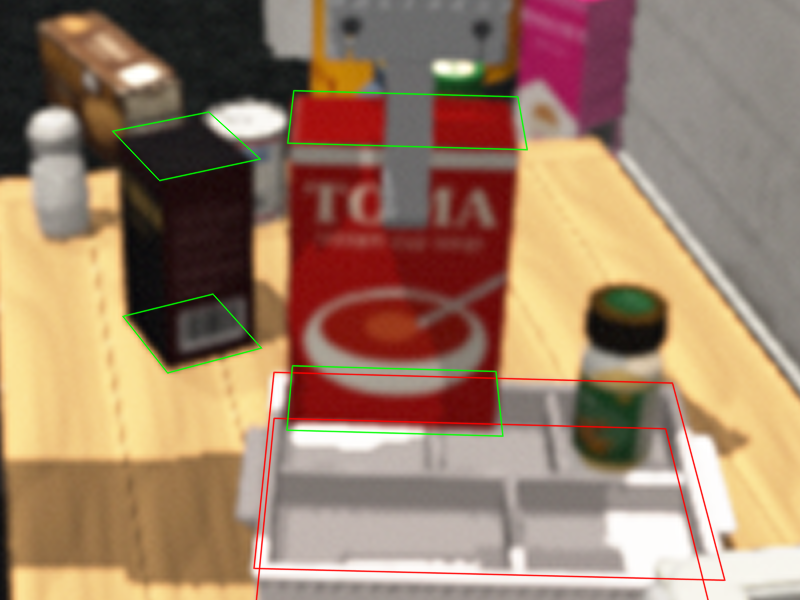

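The overlay shows the packet's bottom and the organiser within ~3 mm of the prediction; the packet is inside its bay outline. Lower it.

```bash

python3 -m jog '[[0,0,-0.15,0,0,0,0.4],[0,0,-0.3,0,0,0,0.4],[0,0,-0.3,0,0,0,0.4],[0,0,-0.3,0,0,0,0.4]]'
python3 -m jog '[[0,0,-0.01,0,0,0,0.4],[0,0,-0.02,0,0,0,0.4],[0,0,-0.025,0,0,0,0.4],[0,0,-0.025,0,0,0,0.4]]'
```

```text
time_s: 6.95
eef_pos: [490.2, -82.5, 149.1]
ee_rot: [0.35, 3.119, 0.0]
contact_force: [0.4, 0.6, -0.5]
width: 55.2
grasp_force: 15.0
time_s: 7.45
eef_pos: [488.9, -82.8, 140.9]
ee_rot: [0.35, 3.121, -0.001]
contact_force: [-2.7, -0.5, 6.6]
width: 55.2
grasp_force: 15.0
```

```bash

python3 -m jog '[[0,0,0,0,0,0,0.75],[0,0,0,0,0,0,0.75],[0,0,0,0,0,0,0.75]]'
python3 -m jog '[[0,0,0.2,0,0,0,0.75],[0,0,0.4,0,0,0,0.75],[0,0,0.4,0,0,0,1],[0,0,0.4,0,0,0,1]]' 
python3 -c "
from h import *
togo(418.3,158.8,250,16.5)
f=eyes.grab_frame('side'); k=4
c=cv2.resize(f['color'],None,fx=k,fy=k,interpolation=cv2.INTER_CUBIC)
cv2.imwrite('pics/s3.png',c[110*k:260*k,175*k:375*k])"
```

```text
time_s: 7.82
eef_pos: [488.8, -82.8, 139.9]
ee_rot: [-0.35, -3.122, -0.0]
contact_force: [0.2, 0.2, -0.0]
width: 70.2
grasp_force: 0.0
time_s: 8.32
eef_pos: [488.3, -83.1, 259.6]
ee_rot: [-0.351, -3.121, 0.001]
contact_force: [-0.6, -0.2, -0.7]
width: 86.8
grasp_force: 0.0
t 8.32 pos [488.3 -83.1 259.6] d [-0.2333  0.8065 -0.032 ] turn(45) -1.3485 tilt(45) [ 0.0007 -0.0009] F [-0.6 -0.2 -0.7] w 86.8 g 0.0 q [ 0.67  0.43 -0.79  1.85  0.36  1.01  1.07]
```

View pics/s3.png

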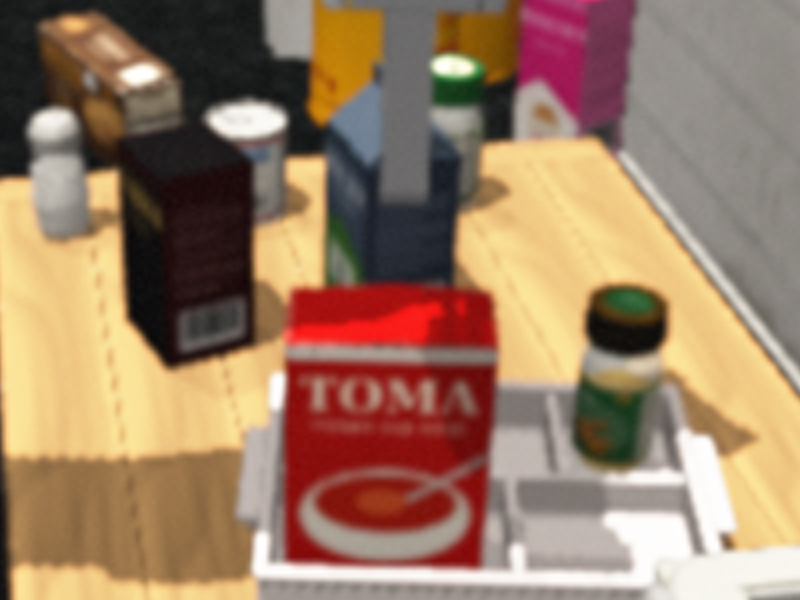

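The packet stands in its bay: its foot is inside the near wall at (285–480, 565), clear of the divider at (515,560).

```bash

python3 -m jog '[[-0.117,0.403,0,0,0,-0.674,1],[-0.117,0.403,0,0,0,-0.674,1],[-0.117,0.403,0,0,0,-0.674,1],[-0.117,0.403,0,0,0,-0.674,1]]' >/dev/null
python3 -m jog '[[-0.117,0.403,0,0,0,-0.674,1],[-0.117,0.403,0,0,0,-0.674,1],[-0.117,0.403,0,0,0,-0.674,1],[-0.117,0.403,0,0,0,-0.674,1],[-0.117,0.403,0,0,0,-0.674,1]]' >/dev/null
python3 -c "
from h import *
togo(418.3,158.8,117,16.5)"
```

```text
t 9.5 pos [418.9 157.3 259.3] d [-0.0021  0.0049 -0.4745] turn(45) -0.0036 tilt(45) [ 0.0014 -0.0016] F [-0.1 -0.8 -0.8] w 94.0 g 0.0 q [ 0.04  0.31 -0.6   1.97  0.22  0.93 -0.38]
```

```bash

python3 -m jog '[[0.002,0.005,-0.15,0,0,0,1],[0.002,0.005,-0.3,0,0,0,1],[0.002,0.005,-0.475,0,0,0,1],[0.002,0.005,-0.475,0,0,0,1],[0.002,0.005,-0.475,0,0,0,1]]'
python3 -m jog '[[0,0,0,0,0,0,0.45],[0,0,0,0,0,0,0.45],[0,0,0,0,0,0,0.45],[0,0,0,0,0,0,0.45],[0,0,0,0,0,0,0.45]]' 18
python3 -m jog '[[0,0,0,0,0,0,0.45],[0,0,0,0,0,0,0.45],[0,0,0.1,0,0,0,0.45],[0,0,0.1,0,0,0,0.45],[0,0,0.1,0,0,0,0.45]]'
python3 -c "
from h import *
togo(*org(62.5,-42),300,77.2)"
```

```text
time_s: 10.12
eef_pos: [420.3, 160.4, 118.5]
ee_rot: [1.878, 2.518, 0.002]
contact_force: [-0.0, 0.7, 0.6]
width: 94.2
grasp_force: 0.0
time_s: 10.75
eef_pos: [419.3, 160.5, 118.0]
ee_rot: [1.878, 2.518, 0.0]
contact_force: [-1.2, -0.3, 5.6]
width: 63.3
grasp_force: 17.9
time_s: 11.38
eef_pos: [418.9, 160.2, 146.9]
ee_rot: [-1.879, -2.518, 0.001]
contact_force: [0.1, -0.1, -0.8]
width: 63.2
grasp_force: 17.9
t 11.38 pos [418.9 160.2 146.9] d [ 0.5962 -0.8912  0.5102] turn(45) 1.3481 tilt(45) [ 0.0005 -0.0008] F [ 0.1 -0.1 -0.8] w 63.2 g 17.9 q [-0.06  0.48 -0.51  2.11  0.38  0.64 -0.55]
```

```bash

python3 -m jog '[[0,0,0.51,0,0,0,0.45],[0,0,0.51,0,0,0,0.45],[0,0,0.51,0,0,0,0.45],[0,0,0.51,0,0,0,0.45]]' >/dev/null
python3 -m jog '[[0.298,-0.445,0,0,0,0.674,0.45],[0.298,-0.445,0,0,0,0.674,0.45],[0.298,-0.445,0,0,0,0.674,0.45],[0.298,-0.445,0,0,0,0.674,0.45],[0.298,-0.445,0,0,0,0.674,0.45]]' >/dev/null
python3 -m jog '[[0.298,-0.445,0,0,0,0.674,0.45],[0.298,-0.445,0,0,0,0.674,0.45],[0.298,-0.445,0,0,0,0.674,0.45],[0.298,-0.445,0,0,0,0.674,0.45],[0.298,-0.445,0,0,0,0.674,0.45]]' 
python3 -m jog '[[0,0,-0.2,0,0,0,0.45],[0,0,-0.2,0,0,0,0.45],[0,0,-0.35,0,0,0,0.45],[0,0,-0.35,0,0,0,0.45]]' 
python3 -c "
from h import *
x,y=org(62.5,-42)
togo(x,y,123,77.2)
f=eyes.grab_frame('side'); k=4; zb=bot.read_state()['eef_pos'][2]-92
c=cv2.resize(f['color'],None,fx=k,fy=k,interpolation=cv2.INTER_CUBIC)
box(c,f,x,y,-12.8,73,63,zb,zb+130,(0,255,0),k)
cv2.imwrite('pics/s4.png',c[110*k:260*k,175*k:375*k])"
```

```text
time_s: 13.12
eef_pos: [597.2, -103.7, 300.0]
ee_rot: [-0.347, -3.121, -0.002]
contact_force: [-0.4, -0.2, -0.9]
width: 62.8
grasp_force: 18.0
time_s: 13.62
eef_pos: [596.4, -105.5, 195.1]
ee_rot: [-0.347, -3.118, 0.001]
contact_force: [-0.0, -0.1, -0.7]
width: 62.9
grasp_force: 18.0
t 13.62 pos [ 596.4 -105.5  195.1] d [ 0.0045 -0.0055 -0.2402] turn(45) -0.002 tilt(45) [-0.0001 -0.0052] F [-0.  -0.1 -0.7] w 62.9 g 18.0 q [ 0.55  0.66 -0.71  1.64  0.49  1.03  1.04]
```

View pics/s4.png

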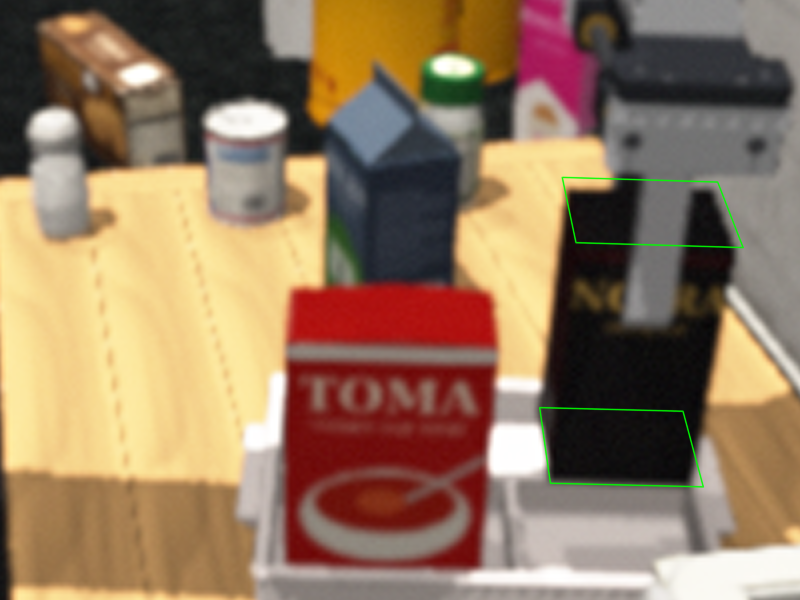

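Tea box held where predicted (bottom edge about (552,478)–(692,483)), over its bay. Lower.

```bash

python3 -m jog '[[0,-0.003,-0.1,0,0,0,0.45],[0,-0.003,-0.2,0,0,0,0.45],[0,-0.003,-0.215,0,0,0,0.45],[0,-0.003,-0.215,0,0,0,0.45]]'
python3 -m jog '[[0,0,-0.01,0,0,0,0.45],[0,0,-0.02,0,0,0,0.45],[0,0,-0.025,0,0,0,0.45],[0,0,-0.025,0,0,0,0.45]]'
```

```text
time_s: 14.18
eef_pos: [599.4, -107.0, 133.1]
ee_rot: [0.35, 3.119, 0.0]
contact_force: [0.1, 1.5, -0.6]
width: 62.6
grasp_force: 18.0
time_s: 14.68
eef_pos: [598.1, -107.4, 123.6]
ee_rot: [0.35, 3.122, -0.0]
contact_force: [-0.1, 0.5, -0.3]
width: 62.8
grasp_force: 18.0
```

```bash

python3 -m jog '[[0,0,-0.006,0,0,0,0.45],[0,0,-0.008,0,0,0,0.45],[0,0,-0.008,0,0,0,0.45],[0,0,-0.008,0,0,0,0.45]]'
```

```text
time_s: 15.18
eef_pos: [598.1, -107.3, 123.5]
ee_rot: [0.35, 3.121, -0.002]
contact_force: [-4.4, -0.0, 15.1]
width: 62.7
grasp_force: 18.0
```

```bash

python3 -m jog '[[0,0,0,0,0,0,0.83],[0,0,0,0,0,0,0.83],[0,0,0,0,0,0,0.83]]'
python3 -m jog '[[0,0,0.2,0,0,0,0.83],[0,0,0.4,0,0,0,0.83],[0,0,0.5,0,0,0,1],[0,0,0.5,0,0,0,1]]' 
python3 -c "
from h import *
togo(479.6,316.7,270,-12.8)
f=eyes.grab_frame('side'); k=4
c=cv2.resize(f['color'],None,fx=k,fy=k,interpolation=cv2.INTER_CUBIC)
cv2.imwrite('pics/s5.png',c[110*k:260*k,175*k:375*k])"
```

```text
time_s: 15.55
eef_pos: [598.0, -107.3, 120.8]
ee_rot: [-0.35, -3.122, -0.0]
contact_force: [-1.2, -0.2, 0.6]
width: 77.9
grasp_force: 0.0
time_s: 16.05
eef_pos: [599.5, -107.1, 273.4]
ee_rot: [0.35, 3.117, 0.0]
contact_force: [0.4, 0.4, -0.4]
width: 92.9
grasp_force: 0.0
t 16.05 pos [ 599.5 -107.1  273.4] d [-0.3998  1.4126 -0.0114] turn(45) -2.0 tilt(45) [0.0006 0.0061] F [ 0.4  0.4 -0.4] w 92.9 g 0.0 q [ 0.58  0.59 -0.75  1.54  0.43  1.18  1.09]
```

View pics/s5.png

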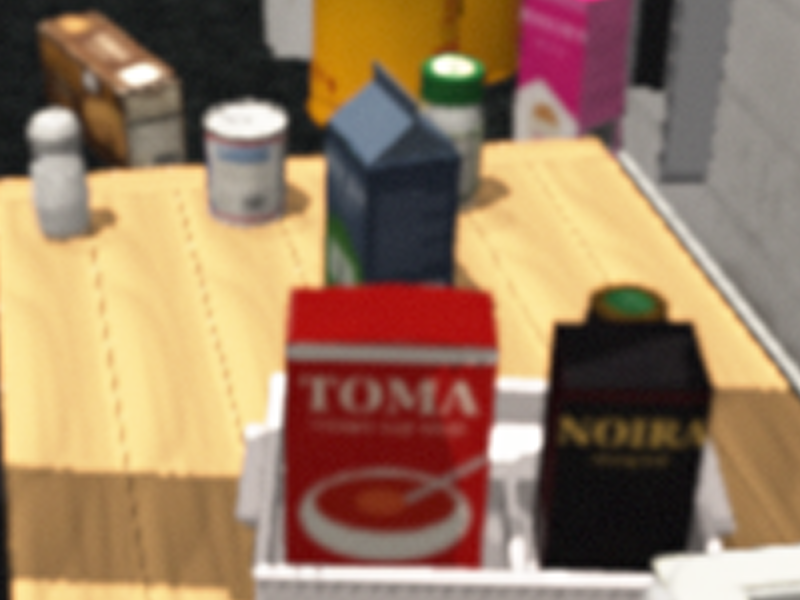

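Tea box stands in its bay (foot (540–690, 562)), packed jar still upright behind it. On to the tin.

```bash

python3 -m jog '[[-0.2,0.706,0,0,0,-1,1],[-0.2,0.706,0,0,0,-1,1],[-0.2,0.706,0,0,0,-1,1],[-0.2,0.706,0,0,0,-1,1],[-0.2,0.706,0,0,0,-1,1]]' >/dev/null
python3 -m jog '[[-0.2,0.706,0,0,0,-1,1],[-0.2,0.706,0,0,0,-1,1],[-0.2,0.706,0,0,0,-1,1],[-0.2,0.706,0,0,0,-1,1],[-0.2,0.706,0,0,0,-1,1]]' >/dev/null
python3 -m jog '[[0,0,0,0,0,0,1]]' >/dev/null
python3 -c "
from h import *
togo(479.6,316.7,64,-12.8)
f=eyes.grab_frame('wrist');cv2.imwrite('pics/w2.png',cv2.resize(f['color'],(800,600),interpolation=cv2.INTER_CUBIC))
p=project(f,[[479.6,316.7,98],[508.1,316.7,98],[479.6,345.2,98]])*1.5625; print(p)"
```

```text
t 17.48 pos [478.5 314.5 269.5] d [ 0.0036  0.0074 -0.6851] turn(45) -0.0004 tilt(45) [ 0.0034 -0.002 ] F [ 0.9 -0.9  1. ] w 93.8 g 0.0 q [-0.37  0.47 -0.39  1.64  0.2   1.07 -1.05]
[[396.92236707 279.12423381]
 [432.58913968 271.20951201]
 [388.697671   243.73019187]]
```

View pics/w2.png

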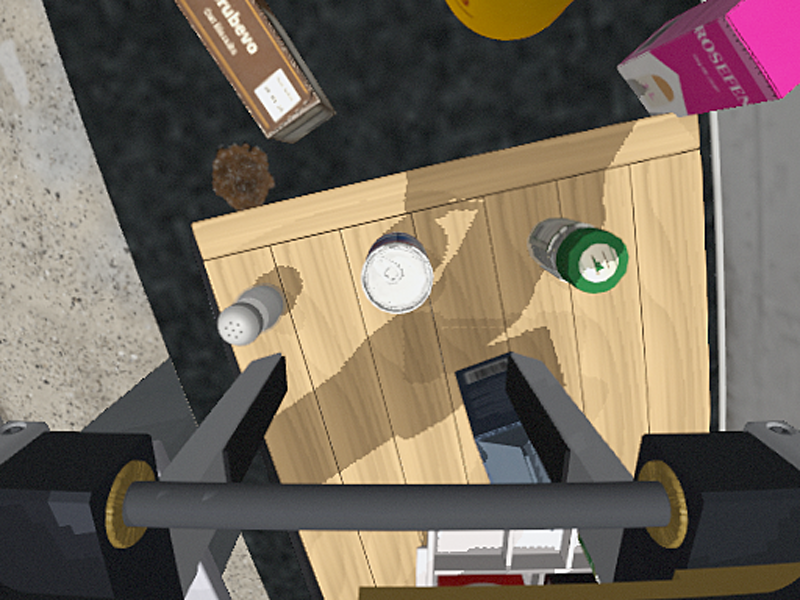

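Tin top centre at (397,275), predicted (397,279): ~3 mm further +y. Descend and grip.

```bash

python3 -m jog '[[0.004,0.014,-0.2,0,0,0,1],[0.004,0.014,-0.4,0,0,0,1],[0.004,0.014,-0.55,0,0,0,1],[0.004,0.014,-0.69,0,0,0,1],[0.004,0.014,-0.69,0,0,0,1]]' >/dev/null
python3 -m jog '[[0,0,0,0,0,0,1],[0,0,0,0,0,0,0.4],[0,0,0,0,0,0,0.4],[0,0,0,0,0,0,0.4],[0,0,0,0,0,0,0.4]]' 20
python3 -m jog '[[0,0,0,0,0,0,0.4],[0,0,0,0,0,0,0.4],[0,0,0.1,0,0,0,0.4],[0,0,0.1,0,0,0,0.4],[0,0,0.1,0,0,0,0.4]]'
python3 -c "
from h import *
togo(*org(-68,43.5),300,-12.8)"
```

```text
time_s: 18.77
eef_pos: [479.5, 320.6, 64.5]
ee_rot: [2.455, 1.96, 0.001]
contact_force: [2.6, 1.0, 1.4]
width: 57.6
grasp_force: 0.9
time_s: 19.4
eef_pos: [478.7, 319.9, 93.2]
ee_rot: [-2.455, -1.96, 0.002]
contact_force: [-0.2, 0.0, -2.3]
width: 57.1
grasp_force: 20.0
t 19.4 pos [478.7 319.9  93.2] d [ 0.0359 -1.0494  0.6895] turn(45) -0.0001 tilt(45) [ 0.0011 -0.0014] F [-0.2  0.  -2.3] w 57.1 g 20.0 q [-0.43  0.69 -0.32  1.82  0.32  0.68 -1.16]
```

```bash

python3 -m jog '[[0,0,0.3,0,0,0,0.4],[0,0,0.5,0,0,0,0.4],[0,0,0.5,0,0,0,0.4],[0,0,0.5,0,0,0,0.4]]' >/dev/null
python3 -m jog '[[0.018,-0.525,0,0,0,0,0.4],[0.018,-0.525,0,0,0,0,0.4],[0.018,-0.525,0,0,0,0,0.4],[0.018,-0.525,0,0,0,0,0.4]]' >/dev/null
python3 -m jog '[[0.018,-0.529,0,0,0,0,0.4],[0.018,-0.529,0,0,0,0,0.4],[0.018,-0.529,0,0,0,0,0.4],[0.018,-0.529,0,0,0,0,0.4],[0.018,-0.529,0,0,0,0,0.4]]' >/dev/null
python3 -m jog '[[0,0,-0.15,0,0,0,0.4],[0,0,-0.3,0,0,0,0.4],[0,0,-0.3,0,0,0,0.4],[0,0,-0.3,0,0,0,0.4]]' >/dev/null
python3 -c "
from h import *
x,y=org(-68,42); togo(x,y,69,-12.8); zb=bot.read_state()['eef_pos'][2]-37.5
im=[]
k=4
for n in ('top','wrist'):
  f=eyes.grab_frame(n); c=cv2.resize(f['color'],None,fx=k,fy=k,interpolation=cv2.INTER_CUBIC); box(c,f,546.1,-52.4,-12.8,228,172,26,58,(0,0,255),k)
  box(c,f,*org(-68,43.5),-12.8,80,73,31,54,(0,200,255),k); box(c,f,x,y,-12.8,57,57,zb,zb+72,(0,255,0),k)
  p=project(f,[[x,y,60]])[0].astype(int); x0,y0=max(p[0]-50,0),max(p[1]-70,0); im.append(c[y0*k:y0*k+560,x0*k:x0*k+400][:560,:400])
cv2.imwrite('pics/t1.png',np.hstack(im))"
```

```text
t 21.52 pos [491.    5.8 155. ] d [-0.0063 -0.0072 -0.2868] turn(45) -0.0028 tilt(45) [-0.0011  0.0019] F [ 0.3 -0.2 -1.1] w 56.8 g 20.0 q [ 0.16  0.49 -0.33  2.    0.24  0.68 -0.54]
```

View pics/t1.png

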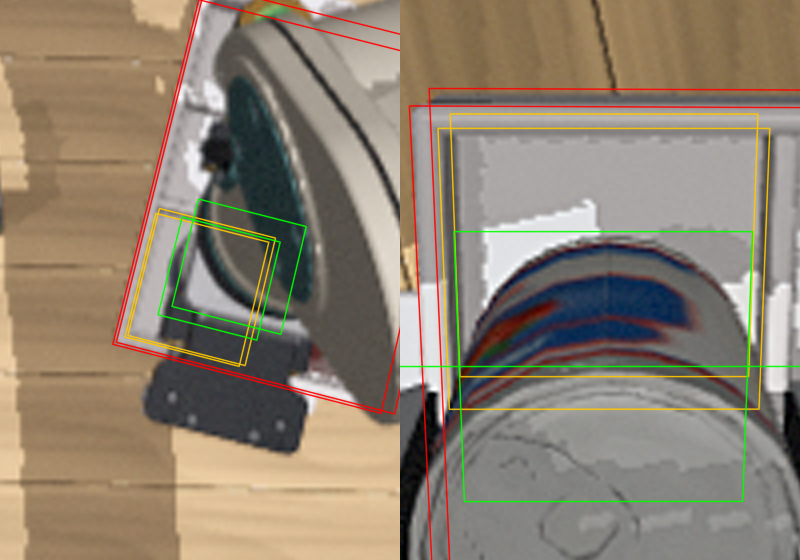

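Wrist view: tin over its bay; the bay's floor edges (478…765) sit ~3 mm to +x of prediction, well inside the clearance. Lower.

```bash

python3 -m jog '[[0.002,-0.007,-0.12,0,0,0,0.4],[0.002,-0.007,-0.24,0,0,0,0.4],[0.002,-0.007,-0.26,0,0,0,0.4],[0.002,-0.007,-0.26,0,0,0,0.4]]'
python3 -m jog '[[0,0,-0.01,0,0,0,0.4],[0,0,-0.02,0,0,0,0.4],[0,0,-0.028,0,0,0,0.4],[0,0,-0.028,0,0,0,0.4],[0,0,-0.028,0,0,0,0.4]]'
```

```text
time_s: 22.12
eef_pos: [491.6, 2.4, 77.1]
ee_rot: [2.454, 1.96, 0.002]
contact_force: [-0.7, -0.4, -1.6]
width: 57.3
grasp_force: 20.0
time_s: 22.75
eef_pos: [491.2, 2.1, 69.2]
ee_rot: [2.454, 1.959, 0.002]
contact_force: [-2.0, -0.6, 11.0]
width: 56.8
grasp_force: 20.0
```

```bash

python3 -m jog '[[0,0,0,0,0,0,0.8],[0,0,0,0,0,0,0.8],[0,0,0,0,0,0,0.8]]'
python3 -m jog '[[0,0,0.2,0,0,0,0.8],[0,0,0.4,0,0,0,0.8],[0,0,0.6,0,0,0,1],[0,0,0.7,0,0,0,1],[0,0,0.7,0,0,0,1]]' >/dev/null
python3 -m jog '[[0.22,0.507,0,0,0,1,1],[0.22,0.507,0,0,0,1,1],[0.22,0.507,0,0,0,1,1],[0.22,0.507,0,0,0,1,1],[0.22,0.507,0,0,0,1,1]]' >/dev/null
python3 -m jog '[[0.22,0.507,-0.1,0,0,1,1],[0.22,0.507,-0.1,0,0,1,1],[0.22,0.507,-0.1,0,0,1,1],[0.22,0.507,-0.1,0,0,1,1],[0.22,0.507,-0.1,0,0,1,1]]' >/dev/null
python3 -m jog '[[0,0,0,0,0,0,1],[0,0,0,0,0,0,1]]'>/dev/null
python3 -c "
from h import *
togo(622.5,306.5,95,77.2)
for n in ('wrist','top'):
  f=eyes.grab_frame(n); h=cv2.cvtColor(f['color'],cv2.COLOR_BGR2HSV)
  m=cv2.inRange(h,(55,110,50),(85,255,255)); p=project(f,[[622,306,132]])[0]; print(n,'pred',p)
  z=np.zeros_like(m); cv2.circle(z,tuple(int(v) for v in p),30,255,-1); m&=z
  cs,hi=cv2.findContours(m,cv2.RETR_CCOMP,cv2.CHAIN_APPROX_NONE)
  for c,hh in zip(cs,hi[0]):
    if cv2.contourArea(c)>40:
      (u,v),r=cv2.minEnclosingCircle(c); print('hole' if hh[3]>=0 else 'outer',(round(u,1),round(v,1)),round(r,1),plane(f,[(u,v)],132).round(1))
"
```

```text
time_s: 23.12
eef_pos: [490.7, 2.1, 67.6]
ee_rot: [-2.455, -1.96, -0.0]
contact_force: [-0.3, 0.5, 0.6]
width: 74.9
grasp_force: 0.0
t 25.25 pos [622.9 305.3 248. ] d [-0.0012  0.0039 -0.5099] turn(45) 0.0042 tilt(45) [0.0008 0.0007] F [0.2 0.4 0.9] w 93.9 g 0.0 q [-0.12  0.75 -0.75  1.31  0.51  1.27  0.46]
wrist pred [253.30798905 191.85908173]
outer (252.5, 189.8) 22.5 [[619.6 305.7]]
hole (252.4, 192.5) 14.9 [[622.5 304.9]]
top pred [167.19707155 140.47395365]Traceback (most recent call last):
  File "<string>", line 9, in <module>
    for c,hh in zip(cs,hi[0]):
                       ~~^^^
TypeError: 'NoneType' object is not subscriptable
```

```bash

python3 -m jog '[[0,0,-0.2,0,0,0,1],[0,0,-0.35,0,0,0,1],[0,0,-0.51,0,0,0,1],[0,0,-0.51,0,0,0,1],[0,0,-0.51,0,0,0,1]]'
python3 -m jog '[[0,0,0,0,0,0,0.3],[0,0,0,0,0,0,0.3],[0,0,0,0,0,0,0.3],[0,0,0,0,0,0,0.3],[0,0,0,0,0,0,0.3]]' 18
python3 -m jog '[[0,0,0,0,0,0,0.3],[0,0,0,0,0,0,0.3],[0,0,0.1,0,0,0,0.3],[0,0,0.1,0,0,0,0.3],[0,0,0.1,0,0,0,0.3]]'
python3 -c "
from h import *
togo(*org(10,42.5),320,77.2)"
```

```text
time_s: 25.98
eef_pos: [623.6, 307.3, 96.7]
ee_rot: [0.351, 3.12, 0.003]
contact_force: [-0.4, 0.0, -0.3]
width: 93.9
grasp_force: 0.0
time_s: 26.6
eef_pos: [622.6, 306.2, 94.7]
ee_rot: [-0.35, -3.122, 0.0]
contact_force: [0.2, -1.1, -0.2]
width: 47.3
grasp_force: 0.2
time_s: 27.22
eef_pos: [622.3, 305.9, 123.8]
ee_rot: [-0.35, -3.121, 0.001]
contact_force: [0.4, -0.6, -1.5]
width: 45.4
grasp_force: 17.9
t 27.23 pos [622.3 305.9 123.8] d [-0.19   -1.0635  0.6541] turn(45) -0.0002 tilt(45) [ 0.001 -0.001] F [ 0.4 -0.6 -1.5] w 45.4 g 17.9 q [-0.13  0.87 -0.7   1.44  0.6   1.05  0.39]
```

```bash

python3 -m jog '[[0,0,0.2,0,0,0,0.3],[0,0,0.4,0,0,0,0.3],[0,0,0.65,0,0,0,0.3],[0,0,0.65,0,0,0,0.3],[0,0,0.65,0,0,0,0.3]]' >/dev/null
python3 -m jog '[[-0.095,-0.532,0,0,0,0,0.3],[-0.095,-0.532,0,0,0,0,0.3],[-0.095,-0.532,0,0,0,0,0.3],[-0.095,-0.532,0,0,0,0,0.3]]' >/dev/null
python3 -m jog '[[-0.095,-0.532,0,0,0,0,0.3],[-0.095,-0.532,0,0,0,0,0.3],[-0.095,-0.532,0,0,0,0,0.3],[-0.095,-0.532,0,0,0,0,0.3],[-0.095,-0.532,0,0,0,0,0.3]]' >/dev/null
python3 -m jog '[[0,0,-0.15,0,0,0,0.3],[0,0,-0.3,0,0,0,0.3],[0,0,-0.35,0,0,0,0.3],[0,0,-0.35,0,0,0,0.3],[0,0,-0.35,0,0,0,0.3]]' >/dev/null
python3 -c "
from h import *
x,y=org(10,42.5); togo(x,y,101,77.2)"
```

```text
t 29.6 pos [566.9 -11.8 216.2] d [-0.0055 -0.0046 -0.3841] turn(45) -0.0013 tilt(45) [-0.0008  0.0036] F [-0.4 -0.5 -0.2] w 45.2 g 18.0 q [ 0.47  0.6  -0.79  1.73  0.49  1.02  0.85]
```

```bash

python3 -m jog '[[-0.004,-0.004,-0.1,0,0,0,0.3],[-0.004,-0.004,-0.18,0,0,0,0.3],[-0.004,-0.004,-0.22,0,0,0,0.3],[-0.004,-0.004,-0.22,0,0,0,0.3]]'
python3 -c "
from h import *
togo(*org(10,42.5),101,77.2)"
python3 -m jog '[[0,0,-0.05,0,0,0,0.3],[0,0,-0.1,0,0,0,0.3],[0,0,-0.13,0,0,0,0.3],[0,0,-0.13,0,0,0,0.3],[0,0,-0.13,0,0,0,0.3]]'
```

```text
time_s: 30.1
eef_pos: [564.8, -13.9, 149.1]
ee_rot: [0.35, 3.122, 0.0]
contact_force: [0.2, 0.5, -1.2]
width: 45.2
grasp_force: 18.0
t 30.1 pos [564.8 -13.9 149.1] d [ 0.0016  0.0025 -0.1603] turn(45) -0.0001 tilt(45) [-0.0001  0.0006] F [ 0.2  0.5 -1.2] w 45.2 g 18.0 q [ 0.44  0.67 -0.74  1.81  0.57  0.89  0.78]
time_s: 30.72
eef_pos: [564.7, -13.9, 109.9]
ee_rot: [0.35, 3.122, 0.0]
contact_force: [0.7, -0.3, -0.8]
width: 45.0
grasp_force: 18.0
```

```bash

python3 -m jog '[[0,0,-0.015,0,0,0,0.3],[0,0,-0.025,0,0,0,0.3],[0,0,-0.032,0,0,0,0.3],[0,0,-0.032,0,0,0,0.3],[0,0,-0.032,0,0,0,0.3]]'
```

```text
time_s: 31.35
eef_pos: [564.5, -14.0, 100.1]
ee_rot: [0.35, 3.122, 0.0]
contact_force: [0.2, 0.2, -1.4]
width: 44.7
grasp_force: 18.0
```

```bash

python3 -m jog '[[0,0,-0.005,0,0,0,0.3],[0,0,-0.007,0,0,0,0.3],[0,0,-0.007,0,0,0,0.3],[0,0,-0.007,0,0,0,0.3]]'
```

```text
time_s: 31.85
eef_pos: [565.0, -14.3, 99.3]
ee_rot: [0.35, 3.12, -0.001]
contact_force: [-1.7, -1.5, 8.7]
width: 44.8
grasp_force: 18.0
```

```bash

python3 -m jog '[[0,0,0,0,0,0,0.62],[0,0,0,0,0,0,0.62],[0,0,0,0,0,0,0.62]]'
python3 -m jog '[[0,0,0.1,0,0,0,0.62],[0,0,0.3,0,0,0,0.62],[0,0,0.5,0,0,0,0.62],[0,0,0.7,0,0,0,0.62],[0,0,0.7,0,0,0,0.62]]'
python3 -m jog '[[-0.2,0.9,0.1,0,0,0,0.62],[-0.2,0.9,0.1,0,0,0,0.62],[-0.2,0.9,0.1,0,0,0,0.62],[-0.2,0.9,0.1,0,0,0,0.62],[-0.2,0.9,0.1,0,0,0,0.62]]'
python3 -c "
from h import *
a=eyes.grab_frame('top')['color'];b=eyes.grab_frame('side')['color']
k=3
cv2.imwrite('pics/fin.png',np.hstack([cv2.resize(a[80:280,130:390],(400,308)),cv2.resize(b[80:262,150:386],(400,308),interpolation=cv2.INTER_CUBIC)]))
cv2.imwrite('pics/fin2.png',np.hstack([cv2.resize(a[110:250,266:376],(440,560),interpolation=cv2.INTER_CUBIC),cv2.resize(b[100:260,170:265],(332,560),interpolation=cv2.INTER_CUBIC)]))"

```

```text
time_s: 32.22
eef_pos: [564.3, -14.0, 97.8]
ee_rot: [-0.35, -3.122, -0.0]
contact_force: [0.4, -1.1, 0.6]
width: 58.0
grasp_force: 0.0
time_s: 32.85
eef_pos: [567.1, -12.9, 312.6]
ee_rot: [0.349, 3.113, 0.002]
contact_force: [-0.5, 0.9, -1.0]
width: 58.2
grasp_force: 0.0
time_s: 33.48
eef_pos: [502.1, 259.8, 337.3]
ee_rot: [-0.341, -3.121, -0.001]
contact_force: [0.5, -0.3, -0.5]
width: 58.4
grasp_force: 0.0
```

View pics/fin.png

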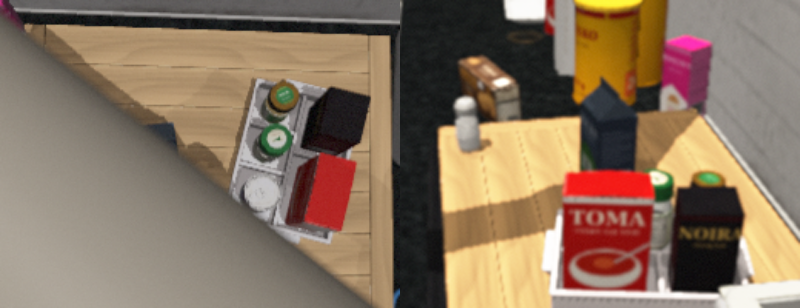

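The final view shows tin (262,193), jar (275,140), packet (325,193) and tea box (337,120) upright in their bays. The packed jar (283,98), carton (608,130) and shaker (466,125) are still standing where they were.

```bash
python3 -m jog '[[0,0,0,0,0,0,0.62],[0,0,0,0,0,0,0.62],[0,0,0,0,0,0,0.62]]' >/dev/null; python3 -c "
from cell import bot
print(bot.finish_job())"
```

```text
the job is handed in; nothing more can be done
None
```

The job is handed in at about 34 s: the packet, tea box, tin and spice jar were lowered upright into their bays, and the carton, shaker and packed jar were left standing where they were.

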